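Load the gland nut into the nest of the valve assembly block

TASK

The bomb valve's brass hexagon nut lies on the deck of the aluminium assembly block. Push it gently along the deck, between the steel guides, until it drops fully home into the hexagonal pocket; keep its lapped underside on the deck, do not pick it up. Then slide the red forked keeper by its black knob all the way over the nut, without forcing it against a nut that is not home, and leave everything else on the bench where it is.

Things in the scene. Friction and masses are not known exactly. Their poses are not given: they have to be found in the camera images.
- block: Fixed aluminium assembly block, 255 x 126 mm. Origin on the bench under it; x runs along its slideway, away from the robot, y to the left, z up. Its flat top (deck), 26 mm above the origin, spans x = -115 to 140 mm, y = -57 to 57 mm. Flush in its middle lies a dark steel nest bar, 51 mm wide, with the only pocket. Block coordinates are used below.
- pocket_zone (a point): Point on the deck at block x = 25 mm, y = 0: middle of the range in which the pocket lies. The bar's setting is unreported: the pocket's centre is anywhere from 14 mm nearer to 14 mm farther along x, at y = 0. Pocket: hexagon 34.4 mm across flats, two flats facing -x and +x, corners left and right, 7 mm deep, flat floor; the nut fits only with flats to flats, and its walls stop the nut.
- channel_mouth (a point): Point on the deck at block x = -10 mm, y = 0. From here to the far end two steel guides, 8.5 mm high above the deck, form a straight channel 39.5 mm wide along x. Nearer the robot they flare out as a lead-in, to y = 38 mm either side at x = -55 mm. From x = 49 mm on, covers beside the keeper reach 18 mm above the deck.
- nut_center (a point): Centre (half-way up) of the loose brass hexagon nut: 32 mm across flats, 37 across corners, 14 high, bore 18, about 70 g, soft: over 20 N marks it. Starts flat on the deck at block x = -85 to -70 mm, y within 18 mm, turned anyhow; its z is up, its x normal to a flat. Centre 33 mm above the bench on the deck, 26 mm when home in the pocket (then 7 mm stand above the deck).
- keeper_knob (a point): Grip point on the keeper's black round knob (16 mm diameter): 61 mm above the bench, 21 mm above the red keeper plate, 10 mm below the knob's top. The plate is a fork 72 long, 52 wide, 5 thick on the guides, tips 59 mm nearer the robot than the knob; its underside is 8.8 mm above the deck, so it clears a nut that is home and runs into one that is not.
- keeper (a joint): Slide of the keeper along the block, m: 0 = fully back, fork clear of the pocket (knob at block x = 123 mm, fork tips at 64 mm); grows as it slides towards the robot (block -x); 0.062 = fully home over the nut, at its hard stop. Starts between 0 and 0.004, stays where left, needs about 2.5 N to move.
- valve_stem: Bystander: brass valve stem standing on its knob, 32 mm in diameter, 68 mm high; origin under its centre.
- hook_spanner: Bystander: grey hook spanner lying flat, 55 x 208 x 8 mm; origin under its middle.
- screwdriver: Bystander: screwdriver with red handle, 183 mm long; origin under its middle.
- seal_tin: Bystander: round tin, 62 mm in diameter, 22 mm high; origin under its centre.
- timer: Bystander: white bench timer, 38 x 64 x 62 mm; origin under its centre.
- vial_3: Bystander: glass sample vial with black cap, 28 mm in diameter, 60 mm high; origin under its centre.
- brush: Bystander: small brush with wooden handle, 150 mm long; origin under its middle.
- tweezers: Bystander: steel tweezers, 131 mm long, lying flat; origin under their middle.
Not all that is in view belongs to the job. Of the things like the part that bears nut_center, leave any that is turquoise; of the rest the smaller one is meant.

How it is judged:
By the outcome, as a careful person would: the job done as asked, in the order asked, and still so for the second after the job is handed in, with the robot touching nothing.
It also fails if it takes over 67 s, if anything falls off the work surface, if the arm or the gripper's body presses on something with over 40 N, if the wrist force passes 120 N, or if a joint passes its speed limit or range.

ROBOT

A 7-joint arm with a two-finger parallel gripper is mounted at the origin on a cart in front of the work surface, level with it; the furniture and walls round the work are solid. World frame = base frame: x ahead of the robot, y to its left, z up, the work surface at z = 0. Lengths are in mm, angles in degrees, forces in N, time in s.
With the tool pointing down it reaches from about 400 to 875 mm from the base axis. Payload 19.3 kg.
Tool frame: the origin (TCP) lies at the very end of the fingers, on their centre line; the grasp point (between the pads) lies 19 mm behind it; z points along the fingers, y is the line along which they close (so a half turn about z gives the same grasp; the last joint's range is limited). The gripper opens to 85 mm and grips with 20 to 120 N. Pads are 22 mm wide; open, the fingers measure 114 mm over their backs; the gripper's body (76 mm by 85 mm) begins 54 mm behind the grasp point. The pads swing forward as they close: fully open they stand 13 mm farther back than shut.
Start: joints at [-81.142, 29.874, -2.08, 91.645, 1.215, 58.505, -6.463], TCP at [139.339, 609.261, 231.291] pointing down, gripper open.
Joint ranges: [-166.77, 166.77], [-17.47, 122.26], [-85.68, 81.53], [9.62, 139.38], [-72.42, 252.41], [9.2, 110.78], [-144.41, 144.41]. Speed limits (degrees/s): [108.29, 108.29, 136.94, 136.94, 172.46, 172.46, 172.46].

INTERFACE

Orientations are given as a 3x3 rotation matrix whose columns are the frame's x, y, z axes.
In Python, from plant import sense, snapshot, camera_params, finish_job gives the robot as it stands.
- The arm moves only by the tool drive_tool, never from a script. Its arguments are lists of equal length, an entry for each row: "linear": the shift along the tool's x, y, z in cm, a list of three; "yaw": the turn about the tool's z in rad. In form: {"linear": [[x, y, z], ...], "yaw": [yaw, ...]}. A call has 1 to 10 rows; each row shifts and turns the commanded pose from where the row before left it, along the tool's axes as they then stand; what a row does not reach is not made up. A row lasts 1/10 s, in which the tool goes at most 50 mm and 8.59 degrees, less where a joint would pass 70% of its speed; a pose out of reach is approached as far as the arm can. A call is refused whole if a number of a shift passes 5 or a number of a turn 0.15, either way. A call with a gripper value outside its range is refused whole. "gripper" is the finger opening in cm, from 0 to 8.54, set as the call begins (left out, the last holds). The fingers move at their own pace and stop on an object; the grip force is fixed at half the most. Time passes only in rows, so rows that do not move let the fingers close. It gives the time, the measured TCP pose, the force, the opening and the grip force at its end, in the units of the state.
- sense(): the state, without advancing time (a new reading comes with each control period).
- snapshot(name): name is "side" or "top" or "wrist"; returns the picture (480x640x3 uint8, blue, green, red); there is no depth.
- camera_params(name): a dict with "fx", "fy", "cx", "cy" (pixels), "world_from_camera" (4x4, takes a point from camera to world coordinates). Camera axes: x right, y down, z forward; pixel columns grow to the right and rows downward; lengths in mm; the calibration is good to about 2 mm. A picture is of the moment at which its call begins: read the wrist's pose just before it. camera_params takes no time and is no camera call; for the wrist camera it gives the pose at the moment of the call.
- finish_job(): hands the job in; it is judged then, once.
The state is a dict: "t": time; "qpos": joint angles; "joint_velocities": joint speeds; "joint_torque": joint torques, N m; "eef_pos": TCP position; "ee_rot": TCP orientation; "wrist_force": force on the tool from outside, world axes, zero at the start; "moment": the same for the moment, N m; "finger_gap": finger opening in mm; "gripper_force": force on a finger pad.
Only numpy, scipy, OpenCV 4.12 (cv2) and the standard library are available. Lean on these libraries where they do the work, as an engineer would, in place of code of your own. Each camera call takes 0.05 s, during which the arm holds its last target. There are 200 camera calls.

## Working session

There is one attempt and no reset: what is moved stays moved. The work goes in short steps, Python scripts to look and compute and a tool call to move; the robot and the scene stay as the last step left them, time stands still between calls to the robot, and variables do not carry over. Pictures are saved under pics/ and viewed, at most 13 in all, crops included, and the job is handed in when it is done.

Besides the shell and the picture viewer there is one more tool, called after "Emit:" by a JSON object that holds its "method" and its "body", one argument or row to a line. drive_tool: Moves the arm, as the interface text tells. Its arguments: {"type":"object","properties":{"linear":{"type":"array"},"yaw":{"type":"array"},"gripper":{"type":"number"}},"required":["linear","yaw"]}

```bash
mkdir -p pics; ls
python3 - <<'E'
from plant import *
import cv2,numpy as np
np.set_printoptions(precision=3,suppress=True)
s=sense();print(s['t'],s['eef_pos'],s['ee_rot'],s['finger_gap'],s['wrist_force'])
for n in ['top','side']:
    cv2.imwrite(f'pics/{n}0.png',snapshot(n));p=camera_params(n);print(n,p['fx'],p['cx'],p['cy'],p['world_from_camera'])
E
```

```text
pics
0.0 [139.269 608.946 230.719] [[-0.975  0.223 -0.   ]
 [ 0.223  0.975 -0.001]
 [-0.    -0.001 -1.   ]] 85.52454447741849 [-1.088  0.343 -0.626]
top 499.9391731366764 315.7766811581454 247.79199211096815 [[   0.024   -0.981    0.192  280.868]
 [  -1.      -0.022    0.013  -52.73 ]
 [  -0.008   -0.192   -0.981 1384.739]
 [   0.       0.       0.       1.   ]]
side 557.5492869102868 322.73516506704203 238.94743153704016 [[ -0.969  -0.145   0.198 281.165]
 [ -0.245   0.547  -0.801 944.992]
 [  0.008  -0.825  -0.566 776.981]
 [  0.      0.      0.      1.   ]]
```

View pics/top0.png

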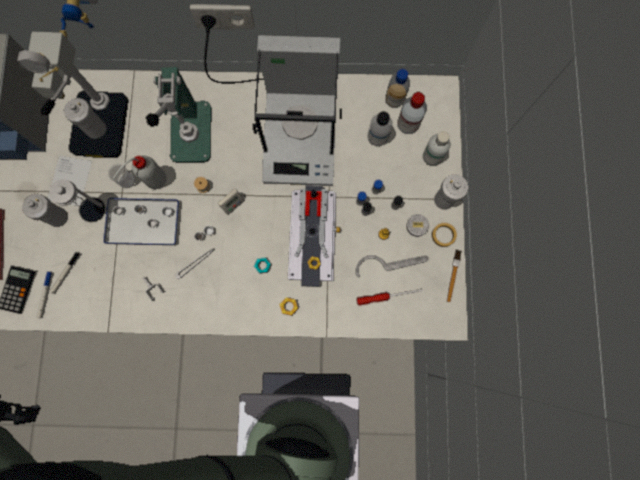

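View pics/side0.png

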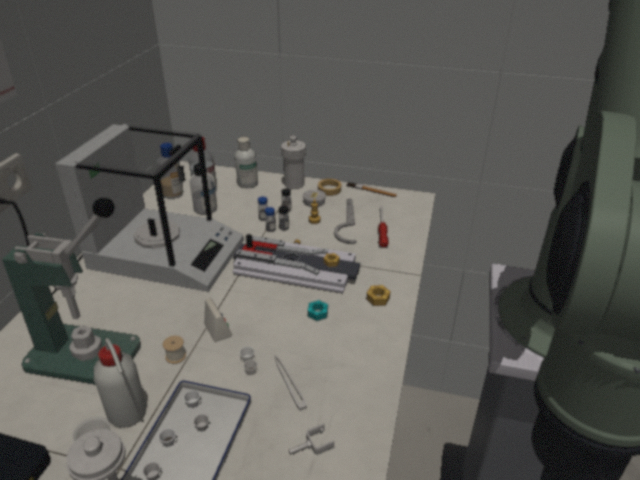

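Top view: the small brass nut is at about (314,263) on the block. A bigger brass nut (289,306) and a turquoise one (263,265) are off the block. The red keeper is at about (314,205), with the balance right behind it.

```bash
cat > h.py <<'E'
from plant import *
import cv2,numpy as np
np.set_printoptions(precision=2,suppress=True)
def ray(P,px,z):
    W=np.array(P['world_from_camera']);px=np.atleast_2d(px).astype(float)
    d=np.c_[(px[:,0]-P['cx'])/P['fx'],(px[:,1]-P['cy'])/P['fy'],np.ones(len(px))]@W[:3,:3].T
    return W[:3,3]+d*((z-W[2,3])/d[:,2])[:,None]
def proj(P,X):
    W=np.array(P['world_from_camera']);c=(np.atleast_2d(X)-W[:3,3])@W[:3,:3]
    return np.c_[c[:,0]/c[:,2]*P['fx']+P['cx'],c[:,1]/c[:,2]*P['fy']+P['cy']]
E
python3 - <<'E'
from h import *
P=camera_params('top')
print(ray(P,[[314,263]],40)[:,:2],ray(P,[[290,280],[333,281],[291,190],[335,190]],26)[:,:2],ray(P,[[262,183],[333,185]],30)[:,:2])
i=cv2.imread('pics/top0.png')[170:320,240:350]
cv2.imwrite('pics/t1.png',cv2.resize(i,None,fx=5,fy=4*1.0,interpolation=cv2.INTER_CUBIC))
p=camera_params('wrist');print(p['world_from_camera'],p['fx'])
E
```

```text
[[501.78 -31.41]] [[455.52  33.33]
 [455.41 -84.32]
 [712.22  39.09]
 [714.83 -85.59]] [[729.93 121.77]
 [728.19 -79.59]]
[[  0.22   0.93   0.3   61.5 ]
 [  0.97  -0.21  -0.07 627.64]
 [ -0.     0.31  -0.95 373.77]
 [  0.     0.     0.     1.  ]] 391.63019410742
```

Emit:
{"method": "drive_tool", "body": {
  "linear": [
    [0,0,0],
    [0,0,0],
    [-3.4,-2.7,0],
    [-3.4,-2.7,0],
    [-3.4,-2.7,0],
    [-3.4,-2.7,0],
    [-3.4,-2.7,0],
    [-3.4,-2.7,0],
    [-3.4,-2.7,0]
  ],
  "yaw": [-0.112,-0.113,0,0,0,0,0,0,0],
  "gripper": 0
}}

```text
t: 1.0
eef_pos: [378.5, 418.9, 231.2]
ee_rot: [[-1.0, -0.0, -0.0], [-0.0, 1.0, -0.0], [0.0, -0.0, -1.0]]
wrist_force: [2.0, 0.5, -0.4]
finger_gap: 0.2
gripper_force: 0.0
```

Emit:
{"method": "drive_tool", "body": {
  "linear": [
    [-1.4,-4.4,0],
    [-1.4,-4.4,0],
    [-1.4,-4.4,0],
    [-1.4,-4.4,0],
    [-1.4,-4.4,0],
    [-1.4,-4.4,0],
    [-1.4,-4.4,0],
    [-1.4,-4.4,0],
    [-1.4,-4.4,0],
    [0,0,0]
  ],
  "yaw": [0,0,0,0,0,0,0,0,0,0]
}}

```text
t: 2.0
eef_pos: [504.3, 18.3, 231.2]
ee_rot: [[-1.0, 0.007, 0.0], [0.007, 1.0, -0.002], [-0.0, -0.002, -1.0]]
wrist_force: [0.2, 0.8, 1.2]
finger_gap: -0.1
gripper_force: 0.0
```

Emit:
{"method": "drive_tool", "body": {
  "linear": [
    [0,-4.2,0],
    [0,0,0]
  ],
  "yaw": [0.007,0]
}}

```text
t: 2.2
eef_pos: [503.0, -22.1, 231.2]
ee_rot: [[-1.0, 0.012, -0.001], [0.012, 1.0, -0.002], [0.001, -0.002, -1.0]]
wrist_force: [0.2, 1.0, 0.1]
finger_gap: -0.2
gripper_force: 0.0
```

Run:
```python
from h import *
import pickle
P=camera_params('wrist');s=sense();im=snapshot('wrist');print(s['eef_pos'],s['ee_rot'])
pickle.dump(P,open('p1.pkl','wb'));cv2.imwrite('pics/w1.png',im)
```

```text
[502.99 -22.07 231.16] [[-1.    0.01 -0.  ]
 [ 0.01  1.   -0.  ]
 [ 0.   -0.   -1.  ]]
```

View pics/w1.png

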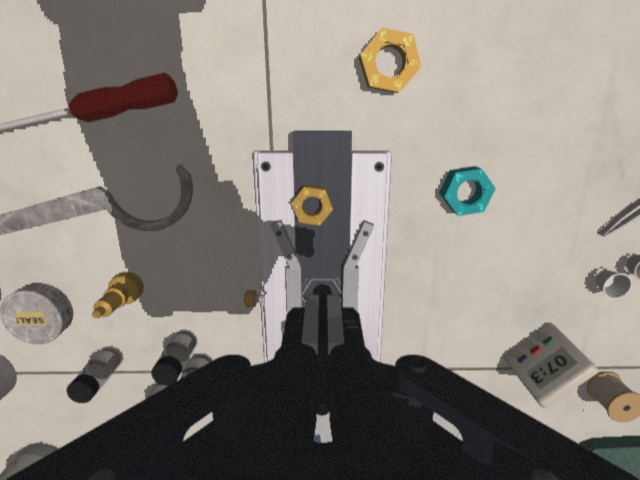

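Wrist view (image down is +x): the nut is at (313,206). The deck's near corners are at (254,152) and (391,152). The pocket outline starts at about (322,280), partly hidden by the fingers.

Run:
```python
from h import *
import pickle
P=pickle.load(open('p1.pkl','rb'));im=cv2.imread('pics/w1.png');h=cv2.cvtColor(im,cv2.COLOR_BGR2HSV)
m=cv2.inRange(h,(12,100,60),(32,255,255));m[:150]=0;m[260:]=0;m[:,:270]=0;m[:,380:]=0
c=max(cv2.findContours(m,cv2.RETR_EXTERNAL,cv2.CHAIN_APPROX_NONE)[0],key=cv2.contourArea)
W=ray(P,c[:,0]+0.0,40)[:,:2]
hull=cv2.convexHull(W.astype(np.float32))[:,0]
print('nut centre(top plane)',cv2.minEnclosingCircle(hull),cv2.minAreaRect(hull),cv2.contourArea(hull))
print('corners',ray(P,cv2.approxPolyDP(c,4,True)[:,0],40)[:,:2])
# dark bar edges rows
g=cv2.cvtColor(im,cv2.COLOR_BGR2GRAY)
for y in (160,170,180,190):
    r=g[y].astype(int);d=np.diff(r[:])
    e=[x for x in range(240,405) if abs(r[x+1]-r[x-1])>35]
    print(y,e,ray(P,[[x,y] for x in e],26)[:,1] if e else '')
print(ray(P,[[254,152],[391,152],[293,131],[351,131],[265,360],[381,360]],26)[:,:2])
cv2.imwrite('pics/w1c.png',cv2.resize(im[130:330,240:400],None,fx=4,fy=3,interpolation=cv2.INTER_CUBIC))
```

```text
nut centre(top plane) ((501.66546630859375, -31.36499786376953), 18.98809242248535) ((501.3943786621094, -31.300365447998047), (36.192100524902344, 34.05411911010742), 80.86885833740234) 945.1252611391392
corners [[483.71 -37.54]
 [502.07 -48.53]
 [516.65 -42.86]
 [519.62 -25.19]
 [499.79 -14.42]
 [486.52 -20.38]]
160 [252, 254, 255, 258, 292, 293, 351, 352, 353, 390, 392] [-83.35 -81.6  -80.72 -78.08 -48.21 -47.33   3.59   4.47   5.35  37.81
  39.57]
170 [252, 253, 254, 256, 257, 258, 259, 261, 262, 263, 267, 268, 269, 292, 293, 294, 350, 351, 352, 374, 375, 376, 381, 382, 383] [-83.95 -83.06 -82.18 -80.41 -79.52 -78.63 -77.75 -75.98 -75.09 -74.21
 -70.66 -69.78 -68.89 -48.53 -47.65 -46.76   2.79   3.68   4.56  24.02
  24.9   25.79  30.21  31.09  31.98]
180 [253, 255, 256, 257, 258, 259, 292, 293, 294, 350, 351, 352, 389] [-83.66 -81.88 -80.98 -80.09 -79.2  -78.3  -48.86 -47.96 -47.07   2.87
   3.77   4.66  37.64]
190 [254, 256, 257, 259, 260, 293, 294, 300, 301, 302, 325, 326, 350, 351, 352, 388] [-83.37 -81.57 -80.67 -78.87 -77.97 -48.29 -47.39 -41.99 -41.09 -40.19
 -19.51 -18.61   2.96   3.86   4.75  37.1 ]
[[456.71 -81.14]
 [458.17  38.4 ]
 [439.43 -46.45]
 [440.05   3.35]
 [669.08 -83.82]
 [670.38  36.81]]
```

View pics/w1c.png

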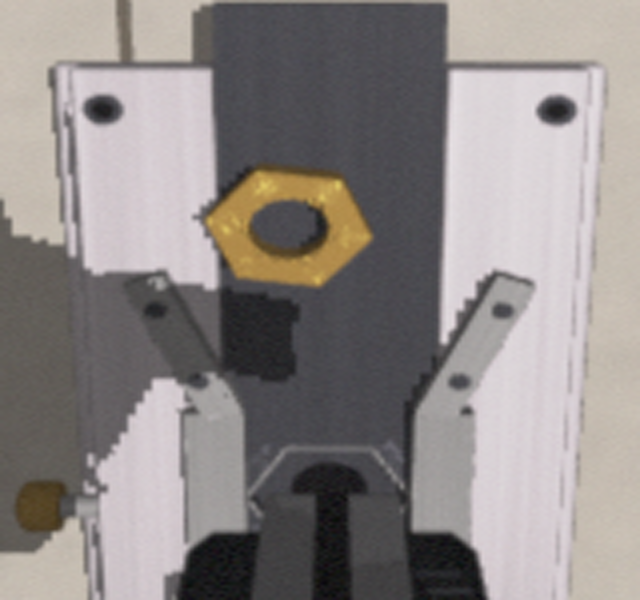

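Crop: the nut is nearly corner left/right. The pocket's near flat is at about image (323,279), and the channel's inner edges are at columns of about 301 and 343.

Run:
```python
from h import *
import pickle
P=pickle.load(open('p1.pkl','rb'))
print('pocket near flat',ray(P,[[312.5,279],[335,279]],26)[:,:2],'corners?',ray(P,[[302.5,296],[341.5,294]],26)[:,:2])
print('guide',ray(P,[[301.3,287],[343.3,287],[301.3,272],[344,272]],34.5)[:,:2])
g=cv2.cvtColor(cv2.imread('pics/w1.png'),cv2.COLOR_BGR2GRAY).astype(int)
for y in (140,150,220,235,245):
    r=g[y];k=[range(285,300),range(343,360)];e=[a.start+int(np.argmax([abs(r[x+1]-r[x-1]) for x in a])) for a in k]
    print(y,e,ray(P,[[x,y] for x in e],26)[:,:2].ravel())
```

```text
pocket near flat [[577.94 -32.53]
 [578.19 -10.76]] corners? [[595.99 -42.72]
 [594.26  -4.43]]
guide [[582.32 -43.04]
 [582.77  -3.12]
 [566.89 -42.59]
 [567.35  -2.52]]
140 [288, 351] [446.89 -51.05 447.56   3.42]
150 [288, 351] [455.36 -51.38 456.03   3.5 ]
220 [294, 350] [518.6  -48.36 519.2    3.21]
235 [295, 350] [533.09 -47.94 533.7    3.35]
245 [295, 353] [542.95 -48.28 543.59   6.26]
```

Emit:
{"method": "drive_tool", "body": {
  "linear": [
    [1.8,-0.7,0],
    [1.8,-0.8,0],
    [0,0,4],
    [0,0,4],
    [0,0,4],
    [0,0,4],
    [0,0,1.5],
    [0,0,0]
  ],
  "yaw": [0,0,-0.079,-0.079,0,0,0,0]
}}

```text
t: 3.05
eef_pos: [466.0, -31.5, 54.3]
ee_rot: [[-0.988, -0.152, -0.004], [-0.152, 0.988, 0.0], [0.004, 0.001, -1.0]]
wrist_force: [0.2, 0.0, 0.4]
finger_gap: 0.4
gripper_force: 0.0
```

Emit:
{"method": "drive_tool", "body": {
  "linear": [
    [0,0,0],
    [0,0,0]
  ],
  "yaw": [0,0]
}}

```text
t: 3.25
eef_pos: [468.0, -32.1, 57.4]
ee_rot: [[-0.989, -0.151, 0.002], [-0.151, 0.989, 0.0], [-0.002, -0.0, -1.0]]
wrist_force: [0.2, 0.0, 0.1]
finger_gap: 0.4
gripper_force: 0.0
```

Emit:
{"method": "drive_tool", "body": {
  "linear": [
    [0.2,-0.4,0.8],
    [0,0,1],
    [0,0,0.7],
    [0,0,0.3],
    [0,0,0]
  ],
  "yaw": [0,0,0,0,0]
}}

```text
t: 3.75
eef_pos: [465.6, -36.7, 27.7]
ee_rot: [[-0.989, -0.151, -0.001], [-0.151, 0.989, -0.0], [0.001, 0.0, -1.0]]
wrist_force: [0.2, 0.3, 0.9]
finger_gap: -0.0
gripper_force: 0.0
```

Emit:
{"method": "drive_tool", "body": {
  "linear": [
    [-0.3,0,-0.2],
    [-0.3,0,0],
    [-0.3,0,0],
    [-0.3,0,0],
    [-0.3,0,0],
    [-0.3,0,0],
    [-0.3,0,0],
    [-0.3,0,0],
    [-0.3,0,0],
    [-0.3,0,0]
  ],
  "yaw": [0,0,0,0,0,0,0,0,0,0]
}}

```text
t: 4.75
eef_pos: [495.8, -32.1, 30.3]
ee_rot: [[-0.989, -0.151, -0.0], [-0.151, 0.989, -0.0], [0.0, -0.0, -1.0]]
wrist_force: [-0.1, -0.5, 0.1]
finger_gap: -0.1
gripper_force: 0.1
```

```bash
cat > look.py <<'E'
from h import *
import sys
P=camera_params('wrist');s=sense();im=snapshot('wrist');print(s['t'],s['eef_pos'])
h=cv2.cvtColor(im,cv2.COLOR_BGR2HSV)
m=cv2.inRange(h,(12,100,60),(32,255,255))
q=proj(P,s['eef_pos']);print('tcp px',q)
cs=[c for c in cv2.findContours(m,cv2.RETR_EXTERNAL,cv2.CHAIN_APPROX_NONE)[0] if cv2.contourArea(c)>300]
for c in cs:
    hull=ray(P,c[:,0],40)[:,:2].astype(np.float32);print(cv2.minEnclosingCircle(hull),cv2.contourArea(c))
cv2.imwrite(f'pics/{sys.argv[1]}.png',im)
E
python3 look.py w2
```

```text
4.75 [495.84 -32.13  30.29]
tcp px [[320.65 314.91]]
((389.4912414550781, 23.237049102783203), 24.653657913208008) 15254.5
```

View pics/w2.png

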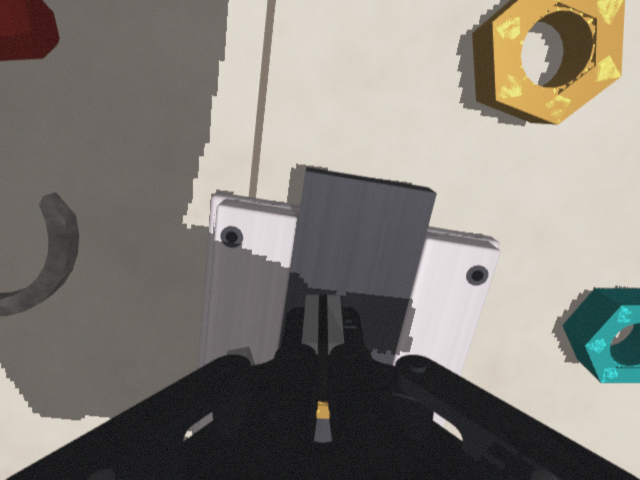

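The wrist view hides the nut behind the fingers, with only a brass sliver at (322,410), so I'll use the fixed cameras instead.

```bash
cat > fix.py <<'E'
from h import *
import sys
s=sense();print(s['t'],s['eef_pos'],s['wrist_force'])
out=[]
for n in ('side','top'):
    P=camera_params(n);im=snapshot(n);h=cv2.cvtColor(im,cv2.COLOR_BGR2HSV)
    m=cv2.inRange(h,(12,110,60),(32,255,255))
    for c in cv2.findContours(m,cv2.RETR_EXTERNAL,cv2.CHAIN_APPROX_NONE)[0]:
        M=cv2.moments(c)
        if M['m00']<6: continue
        w=ray(P,[[M['m10']/M['m00'],M['m01']/M['m00']]],35)[0]
        if 460<w[0]<640 and -70<w[1]<40: print(n,w[:2],M['m00'],cv2.boundingRect(c))
    q=proj(P,[580,-22,35])[0].astype(int)
    c=cv2.resize(im[q[1]-45:q[1]+45,q[0]-60:q[0]+60],None,fx=5,fy=5,interpolation=cv2.INTER_CUBIC) if n=='side' else cv2.resize(im[q[1]-60:q[1]+60,q[0]-20:q[0]+20],(200,450),interpolation=cv2.INTER_CUBIC)
    out.append(cv2.resize(c,(600 if n=='side' else 200,450)))
cv2.imwrite(f'pics/{sys.argv[1]}.png',np.hstack(out))
E
python3 fix.py f1
```

```text
4.8 [496.35 -32.01  30.34] [-0.27  0.43 -0.1 ]
side [523.49 -23.74] 128.5 (314, 254, 15, 13)
```

View pics/f1.png

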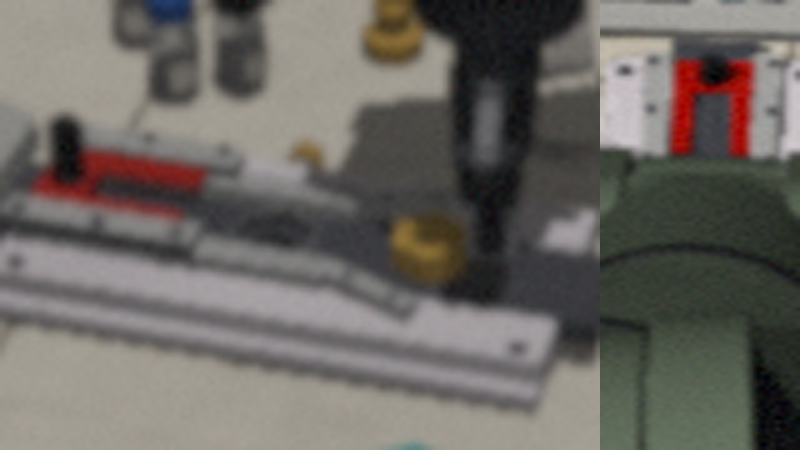

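Side view: the fingers are pushing the nut squarely. It's entering the lead-in, and the pocket and keeper are clear.

Run:
```python
from h import *
P=camera_params('side');im=cv2.imread('pics/side0.png');h=cv2.cvtColor(im,cv2.COLOR_BGR2HSV)
m=cv2.inRange(h,(12,110,60),(32,255,255))
for c in cv2.findContours(m,cv2.RETR_EXTERNAL,cv2.CHAIN_APPROX_NONE)[0]:
    M=cv2.moments(c)
    if M['m00']<6: continue
    w=ray(P,[[M['m10']/M['m00'],M['m01']/M['m00']]],35)[0]
    if 460<w[0]<640 and -70<w[1]<40: print(w[:2],M['m00'])
```

```text
[502.5  -31.07] 126.0
```

Emit:
{"method": "drive_tool", "body": {
  "linear": [
    [0.4,0,0],
    [0,0,0],
    [0,0.5,0],
    [0,0.5,0],
    [0,0,0]
  ],
  "yaw": [0,0.08,0.08,0,0]
}}

```text
t: 5.4
eef_pos: [491.2, -22.0, 30.3]
ee_rot: [[-1.0, 0.005, -0.0], [0.005, 1.0, 0.0], [0.0, 0.0, -1.0]]
wrist_force: [0.5, -0.5, -0.1]
finger_gap: -0.2
gripper_force: 0.0
```

Emit:
{"method": "drive_tool", "body": {
  "linear": [
    [-0.3,0,0],
    [-0.3,0,0],
    [-0.3,0,0],
    [-0.3,0,0],
    [-0.3,0,0],
    [-0.3,0,0],
    [-0.3,0,0],
    [-0.3,0,0],
    [-0.3,0,0],
    [-0.3,0,0]
  ],
  "yaw": [0,0,0,0,0,0,0,0,0,0]
}}

```text
t: 6.4
eef_pos: [521.6, -23.1, 30.3]
ee_rot: [[-1.0, 0.009, -0.0], [0.009, 1.0, -0.0], [0.0, -0.0, -1.0]]
wrist_force: [-0.6, -0.7, 0.3]
finger_gap: 0.2
gripper_force: 0.1
```

```bash
python3 fix.py f2
```

```text
6.4 [521.6  -23.05  30.3 ] [-0.55 -0.71  0.32]
side [550.23 -25.68] 111.5 (303, 252, 14, 12)
```

Emit:
{"method": "drive_tool", "body": {
  "linear": [
    [-0.25,0.05,0],
    [-0.25,0,0],
    [-0.25,0,0],
    [-0.25,0,0],
    [-0.25,0,0],
    [-0.25,0,0],
    [-0.25,0,0],
    [-0.25,0,0],
    [-0.25,0,0],
    [-0.25,0,0]
  ],
  "yaw": [0,0,0,0,0,0,0,0,0,0]
}}

```text
t: 7.5
eef_pos: [546.6, -22.8, 30.3]
ee_rot: [[-1.0, 0.009, 0.0], [0.009, 1.0, -0.0], [-0.0, -0.0, -1.0]]
wrist_force: [-0.3, 0.1, 0.1]
finger_gap: 0.1
gripper_force: 0.1
```

```bash
python3 fix.py f3
```

```text
7.5 [546.58 -22.78  30.29] [-0.28  0.13  0.08]
side [575.64 -27.11] 101.5 (292, 250, 14, 12)
```

View pics/f3.png

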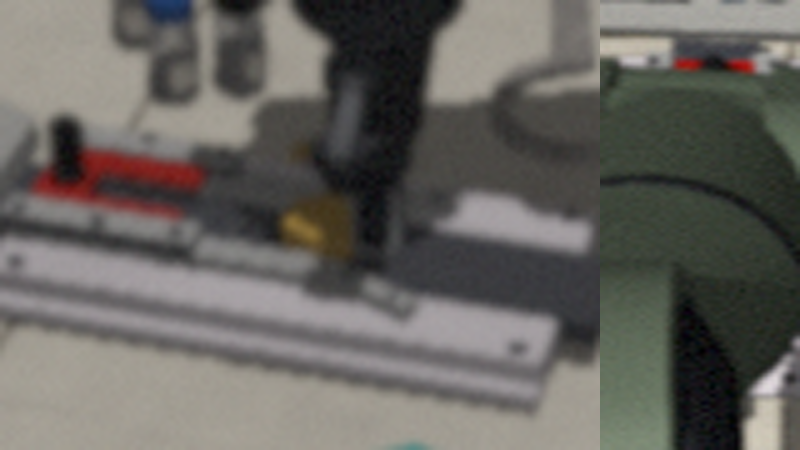

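The nut is in the channel, just short of the pocket.

Emit:
{"method": "drive_tool", "body": {
  "linear": [
    [-0.2,0,0],
    [-0.2,0,0],
    [-0.2,0,0],
    [-0.2,0,0],
    [-0.2,0,0],
    [-0.2,0,0],
    [-0.2,0,0]
  ],
  "yaw": [0,0,0,0,0,0,0]
}}

```text
t: 8.3
eef_pos: [560.5, -22.9, 30.3]
ee_rot: [[-1.0, 0.009, -0.0], [0.009, 1.0, -0.0], [0.0, -0.0, -1.0]]
wrist_force: [-0.4, 0.2, -0.4]
finger_gap: -0.1
gripper_force: 0.1
```

Emit:
{"method": "drive_tool", "body": {
  "linear": [
    [-0.1,0,0],
    [-0.1,0,0],
    [-0.1,0,0],
    [-0.1,0,0]
  ],
  "yaw": [0,0,0,0]
}}

```text
t: 8.7
eef_pos: [564.4, -22.9, 30.3]
ee_rot: [[-1.0, 0.009, -0.0], [0.009, 1.0, -0.0], [0.0, -0.0, -1.0]]
wrist_force: [0.0, -0.1, 0.7]
finger_gap: 0.0
gripper_force: 0.0
```

```bash
python3 fix.py f4
```

```text
8.7 [564.41 -22.94  30.31] [ 0.03 -0.08  0.71]
side [593.77 -26.64] 89.5 (284, 250, 14, 11)
```

Emit:
{"method": "drive_tool", "body": {
  "linear": [
    [-0.1,0,0],
    [-0.1,0,0],
    [0,0,0]
  ],
  "yaw": [0,0,0]
}}

```text
t: 9.1
eef_pos: [566.5, -22.9, 30.3]
ee_rot: [[-1.0, 0.009, 0.0], [0.009, 1.0, -0.0], [-0.0, -0.0, -1.0]]
wrist_force: [0.5, -0.2, 0.4]
finger_gap: -0.1
gripper_force: 0.0
```

```bash
python3 fix.py f5
```

```text
9.1 [566.53 -22.95  30.33] [ 0.51 -0.21  0.37]
side [596.08 -24.96] 86.5 (283, 250, 14, 11)
```

Emit:
{"method": "drive_tool", "body": {
  "linear": [
    [-0.1,0,0],
    [-0.1,0,0],
    [0,0,0]
  ],
  "yaw": [0,0,0]
}}

```text
t: 9.5
eef_pos: [568.5, -23.0, 30.3]
ee_rot: [[-1.0, 0.009, 0.0], [0.009, 1.0, -0.0], [-0.0, -0.0, -1.0]]
wrist_force: [0.1, 0.6, -0.5]
finger_gap: 0.0
gripper_force: 0.0
```

```bash
python3 fix.py f6
```

```text
9.5 [568.5  -22.97  30.29] [ 0.08  0.6  -0.48]
side [596.6  -23.67] 72.0 (283, 251, 13, 10)
```

View pics/f6.png

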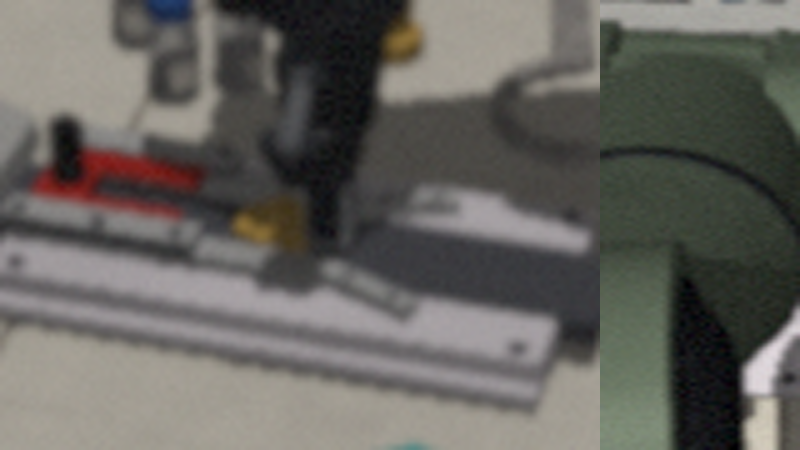

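The nut has sunk at least partly into the pocket. I'll ease it on in small steps, watching the force.

Emit:
{"method": "drive_tool", "body": {
  "linear": [
    [-0.1,0,0],
    [0,0,0]
  ],
  "yaw": [0,0]
}}

```text
t: 9.8
eef_pos: [569.5, -23.0, 30.3]
ee_rot: [[-1.0, 0.009, 0.0], [0.009, 1.0, -0.0], [-0.0, -0.0, -1.0]]
wrist_force: [0.0, 0.3, -0.7]
finger_gap: 0.2
gripper_force: 0.0
```

Emit:
{"method": "drive_tool", "body": {
  "linear": [
    [-0.1,0,0],
    [0,0,0]
  ],
  "yaw": [0,0]
}}

```text
t: 10.0
eef_pos: [570.5, -23.0, 30.3]
ee_rot: [[-1.0, 0.009, 0.0], [0.009, 1.0, -0.0], [-0.0, -0.0, -1.0]]
wrist_force: [-0.2, -0.5, 0.8]
finger_gap: 0.1
gripper_force: 0.1
```

```bash
python3 fix.py f7
```

```text
10.0 [570.46 -22.97  30.31] [-0.19 -0.52  0.82]
side [597.85 -22.08] 62.5 (282, 252, 14, 8)
```

Emit:
{"method": "drive_tool", "body": {
  "linear": [
    [0.4,0,0],
    [0,0,-1],
    [0,0,-4],
    [0,0,-4],
    [0,0,-4],
    [-3,0,-1],
    [0,0,0]
  ],
  "yaw": [0,0,0,0,0,0,0]
}}

```text
t: 10.8
eef_pos: [599.6, -23.0, 173.5]
ee_rot: [[-1.0, 0.009, 0.006], [0.009, 1.0, 0.0], [-0.006, 0.0, -1.0]]
wrist_force: [-0.6, 0.6, -0.6]
finger_gap: -0.0
gripper_force: 0.0
```

```bash
python3 look.py w8; python3 fix.py f8
python3 - <<'E'
from h import *
P=camera_params('wrist');a=cv2.imread('pics/w8.png');q=proj(P,[597,-23,33])[0].astype(int);print(q)
c=a[max(q[1]-75,0):q[1]+75,q[0]-100:q[0]+100]
f=cv2.imread('pics/f8.png')
cv2.imwrite('pics/m8.png',np.hstack([cv2.resize(c,(400,300),interpolation=cv2.INTER_CUBIC),cv2.resize(f[:,:600],(400,300))]))
E
```

```text
10.8 [599.64 -23.01 173.51]
tcp px [[320.78 315.14]]
((593.8712158203125, -23.79370880126953), 18.43933868408203) 1605.0
((590.23779296875, -218.4150848388672), 32.011837005615234) 2099.0
10.85 [597.57 -23.13 171.81] [-0.89 -1.01 -0.51]
side [596.07 -23.04] 88.5 (282, 252, 16, 8)
[322 225]
```

View pics/m8.png

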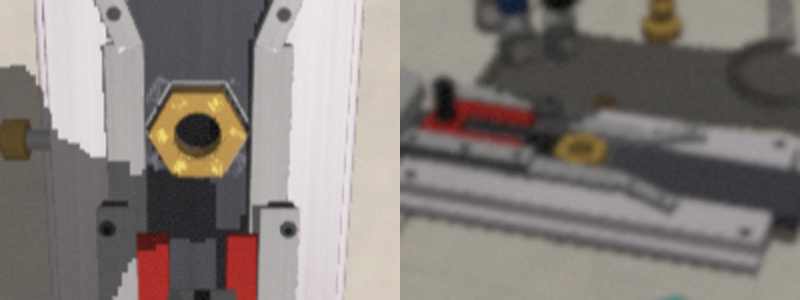

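The nut sits flat inside the pocket outline with a thin gap at the near flat, so it's home. The fork tips are clear beyond it at crop row 233. Next I'll locate the knob.

Run:
```python
from h import *
from scipy.optimize import least_squares
P=camera_params('wrist');a=cv2.imread('pics/w8.png')
h=cv2.cvtColor(a,cv2.COLOR_BGR2HSV)
m=cv2.inRange(h,(0,150,60),(8,255,255))|cv2.inRange(h,(172,150,60),(180,255,255));ys,xs=np.nonzero(m[225:330,270:370]);print('red top row',ys.min()+225,xs.min()+270,xs.max()+270,sense()['eef_pos'])
r=ys.min()+225;print('tips',ray(P,[[305,r],[340,r]],39.8))
px=[]
for n in('top','side'):
    Q=camera_params(n);im=cv2.imread(f'pics/{n}0.png');g=cv2.cvtColor(im,cv2.COLOR_BGR2GRAY)
    q=proj(Q,[695,-24,63])[0];x,y=q.astype(int);print(n,q)
    R=14;k=(g[y-R:y+R,x-R:x+R]<38).astype(np.uint8)
    nn,l,st,ce=cv2.connectedComponentsWithStats(k)
    for i in range(1,nn):
        if st[i,4]>15: print(st[i],ce[i]+[x-R,y-R], ray(Q,[ce[i]+[x-R,y-R]],71 if n=='top' else 58))
```

```text
red top row 267 291 350 [595.65 -23.27 170.27]
tips [[627.51 -36.15  39.8 ]
 [627.75  -9.82  39.8 ]]
top [312.91 192.35]
[12 12  9  8 48] [313.73 193.69] [[688.72 -26.5   71.  ]]
side [247.81 238.5 ]
[14 12  6 12 57] [249.09 242.11] [[690.04 -17.96  58.  ]]
```

Emit:
{"method": "drive_tool", "body": {
  "linear": [
    [-2.5,0,0],
    [-3,0,0],
    [-2.5,0,0],
    [-1.2,0,0],
    [0,0,1],
    [0,0,2.5],
    [0,0,2],
    [0,0,0],
    [0,0,0]
  ],
  "yaw": [0,0,0,0,0,0,0,0,0],
  "gripper": 4.0
}}

```text
t: 11.85
eef_pos: [687.5, -24.1, 115.2]
ee_rot: [[-1.0, 0.009, -0.001], [0.009, 1.0, -0.0], [0.001, -0.0, -1.0]]
wrist_force: [0.8, 0.2, 0.8]
finger_gap: 39.8
gripper_force: 0.0
```

```bash
python3 fix.py f9; python3 look.py w9
python3 - <<'E'
from h import *
f=cv2.imread('pics/f9.png');w=cv2.imread('pics/w9.png')[200:480,150:490]
cv2.imwrite('pics/m9.png',np.hstack([cv2.resize(f[:,:600],(400,300)),cv2.resize(w,(400,300))]))
E
```

```text
11.85 [687.54 -24.13 115.24] [0.8  0.16 0.75]
side [595.34 -23.39] 82.5 (283, 252, 15, 8)
11.95 [688.49 -24.15 116.4 ]
tcp px [[320.74 315.19]]
((602.3330078125, -89.04689025878906), 7.936638832092285) 515.0
((596.871337890625, -191.57298278808594), 11.978705406188965) 642.0
((596.88916015625, -23.653202056884766), 17.991178512573242) 3265.5
```

View pics/m9.png

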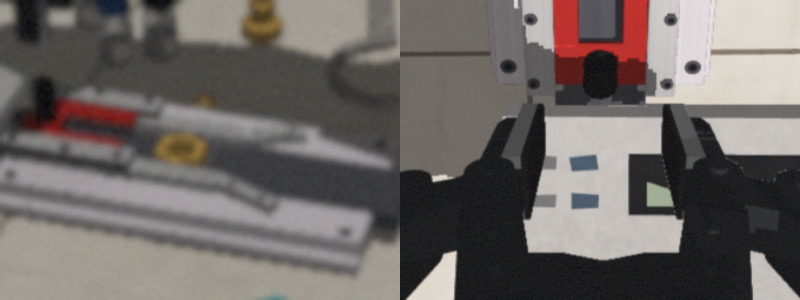

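Run:
```python
from h import *
P=camera_params('wrist');print(sense()['eef_pos'],ray(P,[[320,291],[320,278],[320,264]],71))
```

```text
[688.61 -24.08 116.46] [[699.7  -24.86  71.  ]
 [692.22 -24.77  71.  ]
 [684.33 -24.68  71.  ]]
```

Knob is at about (692, -24.8), centred between the open fingers. Descend and grip.

Emit:
{"method": "drive_tool", "body": {
  "linear": [
    [-0.3,-0.05,1.5],
    [0,0,2.0],
    [0,0,2.0],
    [0,0,1.0],
    [0,0,0.3],
    [0,0,0]
  ],
  "yaw": [0,0,0,0,0,0]
}}

```text
t: 12.6
eef_pos: [691.5, -24.6, 47.3]
ee_rot: [[-1.0, 0.009, 0.0], [0.009, 1.0, -0.0], [-0.0, -0.0, -1.0]]
wrist_force: [-0.3, 0.0, 0.1]
finger_gap: 40.0
gripper_force: 0.0
```

Emit:
{"method": "drive_tool", "body": {
  "linear": [
    [0,0,0],
    [0,0,0],
    [0,0,0],
    [0,0,0],
    [0,0,0]
  ],
  "yaw": [0,0,0,0,0],
  "gripper": 1.0
}}

```text
t: 13.1
eef_pos: [692.0, -25.6, 48.5]
ee_rot: [[-1.0, 0.009, 0.002], [0.009, 1.0, -0.001], [-0.002, -0.001, -1.0]]
wrist_force: [-0.9, -4.5, 7.3]
finger_gap: 13.7
gripper_force: 58.5
```

Emit:
{"method": "drive_tool", "body": {
  "linear": [
    [0.2,0,0],
    [0.3,0,0],
    [0.3,0,0],
    [0.3,0,0]
  ],
  "yaw": [0,0,0,0]
}}

```text
t: 13.5
eef_pos: [681.3, -25.5, 48.5]
ee_rot: [[-1.0, 0.01, 0.003], [0.01, 1.0, -0.001], [-0.003, -0.001, -1.0]]
wrist_force: [2.4, -5.9, 4.2]
finger_gap: 13.9
gripper_force: 58.5
```

Emit:
{"method": "drive_tool", "body": {
  "linear": [
    [0.2,0,0],
    [0.2,0,0],
    [0.2,0,0],
    [0.2,0,0],
    [0.2,0,0]
  ],
  "yaw": [0,0,0,0,0]
}}

```text
t: 14.0
eef_pos: [671.4, -25.3, 48.5]
ee_rot: [[-1.0, 0.009, 0.003], [0.009, 1.0, -0.001], [-0.003, -0.001, -1.0]]
wrist_force: [3.0, -4.0, 5.4]
finger_gap: 13.5
gripper_force: 58.5
```

```bash
python3 fix.py f10
python3 - <<'E'
from h import *
P=camera_params('side');im=snapshot('side');h=cv2.cvtColor(im,cv2.COLOR_BGR2HSV)
for I in (im,cv2.imread('pics/side0.png')):
    h=cv2.cvtColor(I,cv2.COLOR_BGR2HSV);m=cv2.inRange(h,(0,150,60),(8,255,255))|cv2.inRange(h,(172,150,60),(180,255,255));m[:225]=0;m[275:]=0;m[:,:220]=0;m[:,330:]=0
    ys,xs=np.nonzero(m);print(xs.min(),xs.max(),len(xs))
E
```

```text
14.0 [671.4  -25.32  48.46] [ 3.01 -3.98  5.37]
side [595.59 -23.22] 85.0 (282, 252, 16, 8)
253 284 109
243 275 136
```

Keeper follows with about 3 N. Continuing over the nut.

Emit:
{"method": "drive_tool", "body": {
  "linear": [
    [0.2,0,0],
    [0.2,0,0],
    [0.2,0,0],
    [0.2,0,0],
    [0.2,0,0]
  ],
  "yaw": [0,0,0,0,0]
}}

```text
t: 14.65
eef_pos: [661.4, -25.1, 48.5]
ee_rot: [[-1.0, 0.009, 0.003], [0.009, 1.0, -0.001], [-0.003, -0.001, -1.0]]
wrist_force: [2.7, -5.3, 5.2]
finger_gap: 13.8
gripper_force: 58.5
```

Emit:
{"method": "drive_tool", "body": {
  "linear": [
    [0.3,0,0],
    [0.3,0,0],
    [0.3,0,0],
    [0.3,0,0],
    [0.3,0,0]
  ],
  "yaw": [0,0,0,0,0]
}}

```text
t: 15.15
eef_pos: [646.4, -24.9, 48.4]
ee_rot: [[-1.0, 0.009, 0.003], [0.009, 1.0, -0.001], [-0.003, -0.001, -1.0]]
wrist_force: [1.9, -5.7, 5.6]
finger_gap: 13.8
gripper_force: 58.5
```

Emit:
{"method": "drive_tool", "body": {
  "linear": [
    [0.2,0,0],
    [0.2,0,0],
    [0.2,0,0],
    [0.2,0,0],
    [0.2,0,0]
  ],
  "yaw": [0,0,0,0,0]
}}

```text
t: 15.65
eef_pos: [636.5, -24.8, 48.4]
ee_rot: [[-1.0, 0.009, 0.003], [0.009, 1.0, -0.001], [-0.003, -0.001, -1.0]]
wrist_force: [2.3, -4.7, 5.7]
finger_gap: 13.9
gripper_force: 58.5
```

Emit:
{"method": "drive_tool", "body": {
  "linear": [
    [0.1,0,0],
    [0.1,0,0],
    [0,0,0]
  ],
  "yaw": [0,0,0]
}}

```text
t: 15.95
eef_pos: [634.4, -24.8, 48.4]
ee_rot: [[-1.0, 0.009, 0.003], [0.009, 1.0, -0.001], [-0.003, -0.001, -1.0]]
wrist_force: [1.3, -4.6, 6.1]
finger_gap: 14.0
gripper_force: 58.6
```

Emit:
{"method": "drive_tool", "body": {
  "linear": [
    [0.1,0,0],
    [0,0,0]
  ],
  "yaw": [0,0]
}}

```text
t: 16.15
eef_pos: [633.4, -24.7, 48.4]
ee_rot: [[-1.0, 0.009, 0.003], [0.009, 1.0, -0.001], [-0.003, -0.001, -1.0]]
wrist_force: [1.4, -5.8, 5.6]
finger_gap: 13.7
gripper_force: 58.6
```

Emit:
{"method": "drive_tool", "body": {
  "linear": [
    [0.1,0,0],
    [0,0,0]
  ],
  "yaw": [0,0]
}}

```text
t: 16.35
eef_pos: [632.4, -24.7, 48.4]
ee_rot: [[-1.0, 0.009, 0.003], [0.009, 1.0, -0.001], [-0.003, -0.001, -1.0]]
wrist_force: [1.6, -4.1, 6.1]
finger_gap: 13.6
gripper_force: 58.6
```

Emit:
{"method": "drive_tool", "body": {
  "linear": [
    [0.1,0,0],
    [0,0,0]
  ],
  "yaw": [0,0]
}}

```text
t: 16.55
eef_pos: [632.1, -24.8, 48.5]
ee_rot: [[-1.0, 0.009, 0.004], [0.009, 1.0, -0.001], [-0.004, -0.001, -1.0]]
wrist_force: [4.7, -5.0, 2.8]
finger_gap: 14.1
gripper_force: 58.5
```

Emit:
{"method": "drive_tool", "body": {
  "linear": [
    [0.1,0,0],
    [0,0,0]
  ],
  "yaw": [0,0]
}}

```text
t: 16.75
eef_pos: [632.0, -24.7, 48.6]
ee_rot: [[-1.0, 0.009, 0.006], [0.009, 1.0, -0.001], [-0.006, -0.001, -1.0]]
wrist_force: [11.4, -5.5, -1.9]
finger_gap: 13.7
gripper_force: 58.6
```

The force rises at 60 mm of travel, which matches the hard stop. Releasing and lifting.

Emit:
{"method": "drive_tool", "body": {
  "linear": [
    [0,0,0],
    [0,0,0],
    [0,0,0],
    [0,0,0],
    [0,0,0]
  ],
  "yaw": [0,0,0,0,0],
  "gripper": 3.8
}}

```text
t: 17.25
eef_pos: [629.3, -23.9, 47.3]
ee_rot: [[-1.0, 0.009, -0.0], [0.009, 1.0, 0.0], [0.0, 0.0, -1.0]]
wrist_force: [0.2, -0.1, 0.5]
finger_gap: 38.4
gripper_force: 0.0
```

Emit:
{"method": "drive_tool", "body": {
  "linear": [
    [0,0,-1],
    [0,0,-2],
    [0,0,-4],
    [0,0,-4],
    [0,0,-4],
    [3,0,0],
    [3,0,0],
    [0,0,0],
    [0,0,0]
  ],
  "yaw": [0,0,0,0,0,0,0,0,0]
}}

```text
t: 18.15
eef_pos: [569.5, -23.4, 198.4]
ee_rot: [[-1.0, 0.009, 0.001], [0.009, 1.0, 0.0], [-0.001, 0.0, -1.0]]
wrist_force: [0.1, 0.0, -0.1]
finger_gap: 37.9
gripper_force: 0.0
```

```bash
python3 fix.py f11; python3 look.py w11
python3 - <<'E'
from h import *
f=cv2.imread('pics/f11.png');w=cv2.imread('pics/w11.png')[120:400,150:490]
cv2.imwrite('pics/m11.png',np.hstack([cv2.resize(f[:,:600],(400,300)),cv2.resize(w,(400,300))]))
E
```

```text
18.15 [569.49 -23.43 198.36] [ 0.15  0.03 -0.1 ]
side [593.3  -30.58] 32.0 (285, 252, 13, 5)
18.25 [570.03 -23.43 197.69]
tcp px [[320.73 315.09]]
((592.7534790039062, -23.289417266845703), 19.312232971191406) 991.0
((590.480712890625, -217.9912567138672), 31.06182861328125) 1617.0
```

View pics/m11.png

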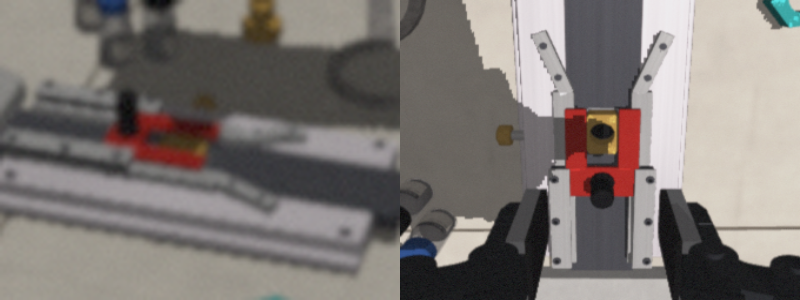

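The keeper is fully over the seated nut, and the arm is clear. Handing in.

```bash
python3 -c "from plant import *;print(finish_job())"
```

```text
the job is handed in; nothing more can be done
None
```

The nut is home in the pocket, the keeper is slid over it to its hard stop, and the job was handed in at about 18 s with the arm clear; no verdict came back.

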